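# True the handcart wheel: two spoke nipples, a quarter turn each

## Task

The handcart wheel lying flat on the cobbler's bench runs out of true beside its valve. Going clockwise round the rim as seen from above, starting at the valve, give the first spoke nipple one quarter turn clockwise, then the second one a quarter turn clockwise, so that each ends with its wing square across its spoke. Leave the other three nipples as they are and let go.

Things in the scene. Friction and masses are not known exactly. Their poses are not given: they have to be found in the camera images.
- nipple1_wing (a point): Wing centre of the first brass spoke nipple clockwise from the valve: a 9 mm upright stem on the rim with a flat upright wing 38 mm long, 10 mm thick, 24 mm high. The point lies on the upright turning axis, half-way up the wing, 74 mm above the bench (wing 62 to 86 mm; steel clip below it up to 46 mm). x = along the wing, y = across its thickness, z = up. It starts nearly along its spoke.
- nipple2_wing (a point): The same point, with the same axes and sizes, on the second nipple clockwise from the valve, as seen from above. All five nipples are alike, 112 mm from the hub's axis, 132 mm from one to the next.
- valve (a point): Cap of the wheel's valve, a short bent brass tube with a black cap 17 mm thick, pointing in from the rim; cap 62 mm from the hub's axis, midway between the fifth nipple and the first; top 55 mm above the bench. The five-spoked wheel is fixed, flat on the bench: black tyre 292 mm across, bare metal rim, 40 mm high; hub 60 mm across, up to 60 mm high. z = up; its x, y axes are the wheel's.
- nipple1 (a joint): Turn of the first nipple in rad, growing clockwise seen from above: 0 = wing along its spoke, 1.571 = square across it. It turns stiffly (about 0.06 N m of friction) from -1.9 to 3.3, has no stop or click at the quarter turn and stays where it is left.
- nipple2 (a joint): Turn of the second nipple, as for the first.
- nipple3 (a joint): Turn of the third nipple clockwise from the valve, not to be turned; starts near 0.
- nipple4 (a joint): Turn of the fourth nipple clockwise from the valve, not to be turned; starts near 0.
- nipple5 (a joint): Turn of the fifth nipple clockwise from the valve, which is the first one anticlockwise from it; not to be turned; starts near 0.

How it is judged:
By the outcome, as a careful person would: the job done as asked, in the order asked, and still so for the second after the job is handed in, with the robot touching nothing.
It also fails if it takes over 54 s, if anything falls off the work surface, if the arm or the gripper's body presses on something with over 40 N, if the wrist force passes 120 N, or if a joint passes its speed limit or range.

## Robot

A 7-joint arm with a two-finger parallel gripper is mounted at the origin on the work surface. World frame = base frame: x ahead of the robot, y to its left, z up, the work surface at z = 0. Lengths are in m, angles in rad, forces in N, time in s.
With the tool pointing down it reaches from about 0.4 to 0.875 m from the base axis. Payload 6.5 kg.
Tool frame: the origin (TCP) lies midway between the tips of the shut fingers; the grasp point (between the pads) lies bot.grasp_offset behind it (bot.grasp_offset is the distance from the TCP to the grasp point, in m); z points along the fingers, y is the line along which they close (so a half turn about z gives the same grasp; the last joint's range is limited). The gripper opens to 88 mm and grips with 3 to 60 N. Pads are 18 mm wide; open, the fingers measure 123 mm over their backs; the gripper's body (75 mm by 187 mm) begins 45 mm behind the grasp point.
Start: joints at [-1.219, 0.536, -0.004, 1.538, 0.003, 1.067, -0.071], TCP at [0.264, 0.594, 0.239] pointing down, gripper open.
Joint ranges: [-2.7, 2.7], [-0.37, 2.16], [-1.27, 1.26], [0.24, 2.4], [-1.31, 4.45], [0.19, 1.91], [-2.76, 2.76]. Speed limits (rad/s): [2.39, 2.39, 3.14, 3.14, 3.14, 3.14, 3.14].

## Interface

Orientations are given as [roll, pitch, yaw] about the fixed x, y, z axes, in that order (R = Rz(yaw) Ry(pitch) Rx(roll)).
In Python, from rig import bot, vision, ticket gives the robot as it stands.
- The arm moves only by the shell command python3 -m pendant 'ROWS' [FORCE]. ROWS is JSON, a list of rows, each a list of 7 numbers: the opening in per cent of the stroke, from 0 (shut) to 100 (fully open), then the shift along the world's x, y, z in mm, then the turn, a rotation vector about the world's x, y, z in rad. A call has 1 to 20 rows; each row is the pose to reach, as a shift and turn from the pose commanded when the call began; what a row does not reach only later rows make up. A row lasts 1/10 s, in which the tool goes at most 50 mm and 8.59 degrees, less where a joint would pass 70% of its speed; a pose out of reach is approached as far as the arm can. A call with a gripper value outside its range is refused whole. The fingers move at their own pace and stop on an object; FORCE is the grip in N (left out, the last holds). Time passes only in rows, so rows that repeat a pose let the fingers close. It gives the time, the measured TCP pose, the force, the opening and the grip force at its end, in the units of the state.
- bot.sense(): the state, without advancing time (a new reading comes with each control period).
- vision.read_camera(name): name is "scene" or "side" or "wrist"; returns a dict with "frame" (400x640x3 uint8, red, green, blue), "fx", "fy", "cx", "cy" (pixels), "distortion" ([k1, k2, p1, p2, k3] as OpenCV has them; the pictures are not rectified), "extrinsics" (4x4, takes a point from world to camera coordinates); the wrist camera has in their place "T_tool_cam" (4x4, takes a point from camera to tool coordinates, whose origin is the TCP and whose axes are the flange's). Camera axes: x right, y down, z forward; pixel columns grow to the right and rows downward; lengths in m; the calibration is good to about 2 mm. A picture is of the moment at which its call begins: read the wrist's pose just before it. There is no depth.
- ticket.finish_job(): hands the job in; it is judged then, once.
The state is a dict: "time_s": time; "qpos": joint angles; "dq": joint speeds; "joint_efforts": joint torques, N m; "tool_pos": TCP position; "tcp_rot": TCP orientation; "contact_force": force on the tool from outside, world axes, zero at the start; "wrist_torque": the same for the moment, N m; "grip_width": finger opening in m; "gripper_force": force on a finger pad.
Only numpy, scipy, OpenCV 4.12 (cv2) and the standard library are available. Lean on these libraries where they do the work, as an engineer would, in place of code of your own. Each camera call takes 0.05 s, during which the arm holds its last target. There are 200 camera calls.

## Working session

There is one attempt and no reset: what is moved stays moved. The work goes in short steps, Python scripts to look and compute and a shell command to move; the robot and the scene stay as the last step left them, time stands still between calls to the robot, and variables do not carry over. Pictures are saved under pics/ and viewed, at most 10 in all, crops included, and the job is handed in when it is done.

```bash
mkdir -p pics; ls; python3 - <<'E'
from rig import bot, vision
import cv2,numpy as np
print(bot.sense(), bot.grasp_offset)
ims=[]
for n in("scene","side","wrist"):
    c=vision.read_camera(n); cv2.imwrite(f"pics/{n}0.png",c["frame"][:,:,::-1]); 
    np.savez(f"{n}0.npz",**c)
    print(n,{k:np.round(v,4).tolist() for k,v in c.items() if k!="frame"})
E
```

```text
pics
{'time_s': 0.0, 'qpos': array([-1.21919963,  0.5371903 , -0.0044133 ,  1.53886725,  0.0025906 ,
        1.06726201, -0.07120252]), 'dq': array([ 2.46484412e-04,  5.38746471e-04, -8.22724724e-04,  6.57039393e-04,
        1.69403449e-05,  4.02088985e-04, -2.27786961e-03]), 'joint_efforts': array([ 1.77107093e-03, -5.70976961e+01,  9.92244892e-01, -2.51606834e+01,
       -5.60296804e-02,  1.78784318e-02,  1.64343733e-04]), 'tool_pos': array([0.26351657, 0.5935234 , 0.23782595]), 'tcp_rot': array([-3.13987641e+00,  1.30951184e-04,  2.72383918e+00]), 'contact_force': array([-0.40102603, -1.02714645, -0.15380813]), 'wrist_torque': array([ 0.02163615, -0.0030122 ,  0.01518858]), 'gripper_force': 0.0, 'grip_width': 0.08853842140017086} 0.0187
scene {'fx': 449.1502, 'fy': 449.1502, 'cx': 321.0016, 'cy': 203.1559, 'distortion': [-0.0032, 0.0, 0.0, 0.0, 0.0], 'extrinsics': [[0.8563, 0.5162, -0.0166, -0.4667], [0.3588, -0.6177, -0.6998, -0.1332], [-0.3715, 0.5933, -0.7141, 0.9473], [0.0, 0.0, 0.0, 1.0]]}
side {'fx': 480.4729, 'fy': 480.4729, 'cx': 320.4063, 'cy': 203.6355, 'distortion': [-0.1297, 0.0, 0.0, 0.0, 0.0], 'extrinsics': [[0.8553, -0.5182, 0.0046, -0.451], [-0.2914, -0.4881, -0.8227, 0.2503], [0.4285, 0.7023, -0.5685, 0.5212], [0.0, 0.0, 0.0, 1.0]]}
wrist {'fx': 284.5062, 'fy': 284.5062, 'cx': 317.3831, 'cy': 198.1407, 'distortion': [-0.0249, 0.0, 0.0, 0.0, 0.0], 'T_tool_cam': [[-0.0006, -0.9606, -0.2778, 0.0722], [1.0, -0.0008, 0.0007, -0.0004], [-0.0009, -0.2778, 0.9606, -0.1467], [0.0, 0.0, 0.0, 1.0]]}
```

View pics/scene0.png

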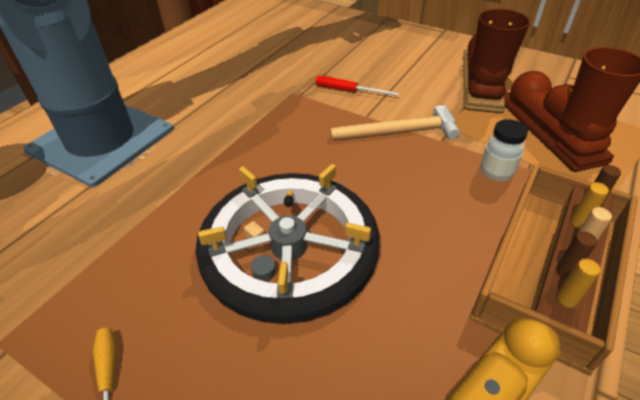

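View pics/side0.png

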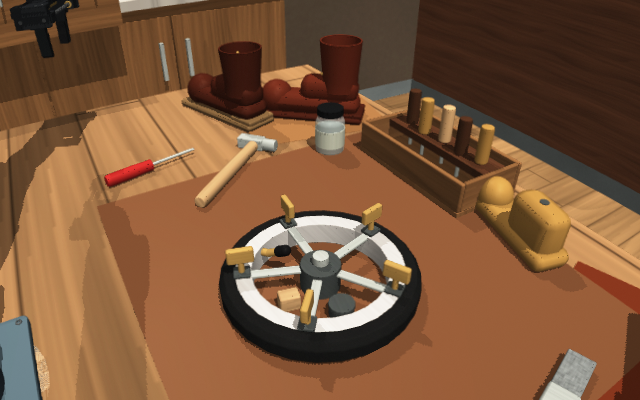

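The valve's black cap is at scene (289,198) and side (281,250). Clockwise from it, nipple 1 is at scene (327,178) and side (288,208), and nipple 2 is at scene (358,235) and side (372,216). The loose block and the dark puck inside the wheel are decoys.

```bash
cat >h.py <<'E'
import numpy as np,cv2
def KD(c): return np.array([[c['fx'],0,c['cx']],[0,c['fy'],c['cy']],[0,0,1.]],float),np.array(c['distortion'],float)
def ray(c,uv,E=None):
    K,D=KD(c); E=np.array(c['extrinsics']) if E is None else E
    p=cv2.undistortPoints(np.array(uv,float).reshape(-1,1,2),K,D).reshape(-1,2)
    d=np.c_[p,np.ones(len(p))]@E[:3,:3]; o=-E[:3,:3].T@E[:3,3]
    return o,d
def plane(c,uv,z,E=None):
    o,d=ray(c,uv,E); return o+d*((z-o[2])/d[:,2])[:,None]
def brass(c,box,sat=130):
    hsv=cv2.cvtColor(np.array(c['frame']),cv2.COLOR_RGB2HSV)
    m=cv2.inRange(hsv,(16,sat,70),(32,255,255)); M=np.zeros_like(m); x0,y0,x1,y1=box; M[y0:y1,x0:x1]=m[y0:y1,x0:x1]; return M
def blobs(M,amin=40):
    n,l,s,ce=cv2.connectedComponentsWithStats(M); return [(s[i,4],ce[i].round(1),s[i,:4],l==i) for i in range(1,n) if s[i,4]>=amin]
E
python3 - <<'E'
from h import *
for n,box in(("scene",(190,160,385,300)),("side",(215,190,425,340))):
    c=np.load(n+"0.npz")
    for a,ce,b,_ in blobs(brass(c,box),25): print(n,a,ce,b,plane(c,[ce],.074).round(4))
    v={"scene":(289,200),"side":(282,250)}[n]; print("valve",plane(c,[v],.047).round(3))
    h={"scene":(287,223),"side":(320,257)}[n]; print("hub",plane(c,[h],.06).round(3))
E
```

```text
scene 278 [326.9 175.7] [318 164  18  25] [[0.514  0.0729 0.074 ]]
scene 260 [247.9 177.7] [239 166  18  25] [[0.4028 0.0029 0.074 ]]
scene 28 [289.5 193.3] [287 191   6   6] [[0.4835 0.0068 0.074 ]]
scene 182 [252.8 229.5] [245 222  18  15] [[ 0.4792 -0.0845  0.074 ]]
scene 401 [357.8 232.5] [345 223  27  23] [[ 0.6163 -0.0113  0.074 ]]
scene 424 [211.4 236.3] [198 227  28  23] [[ 0.4346 -0.1258  0.074 ]]
scene 261 [282.2 277.2] [277 262  11  31] [[ 0.5654 -0.1328  0.074 ]]
valve [[0.475 0.015 0.047]]
hub [[ 0.508 -0.038  0.06 ]]
side 243 [287.3 207.7] [281 195  14  28] [[0.5097 0.0709 0.074 ]]
side 332 [371.4 215. ] [362 203  20  27] [[ 0.6107 -0.012   0.074 ]]
side 492 [239.2 256.5] [225 246  29  27] [[0.3989 0.0023 0.074 ]]
side 96 [267.5 252. ] [261 248  14   9] [[ 0.4364 -0.0088  0.074 ]]
side 509 [396.8 272.8] [383 260  29  29] [[ 0.563  -0.1338  0.074 ]]
side 345 [306.3 307. ] [300 289  13  35] [[ 0.4314 -0.1249  0.074 ]]
valve [[0.469 0.014 0.047]]
hub [[ 0.501 -0.041  0.06 ]]
```

Both views agree. The hub is at (0.505,-0.039), all radii are 111–112 mm, and the valve lies between nipples 5 and 1. The spoke angles are 86.15° for nipple 1 and 14.15° for nipple 2. Next I move above nipple 1, with tool x along its spoke.

```bash
python3 -m pendant '[[60,62,-130,-15,0,0,-0.305],[60,124,-260,-30,0,0,-0.61],[60,186,-390,-45,0,0,-0.915],[60,248.5,-521,-58,0,0,-1.22],[60,248.5,-521,-58,0,0,-1.22],[60,248.5,-521,-58,0,0,-1.22],[60,248.5,-521,-58,0,0,-1.22],[60,248.5,-521,-58,0,0,-1.22],[60,248.5,-521,-58,0,0,-1.22],[60,248.5,-521,-58,0,0,-1.22],[60,248.5,-521,-58,0,0,-1.22],[60,248.5,-521,-58,0,0,-1.22],[60,248.5,-521,-58,0,0,-1.22],[60,248.5,-521,-58,0,0,-1.22],[60,248.5,-521,-58,0,0,-1.22],[60,248.5,-521,-58,0,0,-1.22],[60,248.5,-521,-58,0,0,-1.22],[60,248.5,-521,-58,0,0,-1.22]]' 30
cat >w.py <<'E'
from h import *
from rig import bot,vision
from scipy.spatial.transform import Rotation as R
import sys
def look(name):
    s=bot.sense(); c=vision.read_camera("wrist"); T=np.eye(4); T[:3,:3]=R.from_euler('xyz',s['tcp_rot']).as_matrix(); T[:3,3]=s['tool_pos']
    E=np.linalg.inv(T@np.array(c['T_tool_cam'])); cv2.imwrite(f"pics/{name}.png",c['frame'][:,:,::-1]); np.savez(name+".npz",E=E,**c)
    print(s['time_s'],s['tool_pos'].round(4),s['tcp_rot'].round(4),s['qpos'].round(3)); return c,E
if __name__=="__main__":
    c,E=look(sys.argv[1])
    for a,ce,b,m in blobs(brass(c,(0,0,640,400)),150): 
        r=cv2.minAreaRect(np.argwhere(m)[:,::-1].astype(np.float32)); P=plane(c,cv2.boxPoints(r),.086,E); 
        print(a,ce,b,plane(c,[ce],.086,E)[0].round(4),P[:,:2].round(4).tolist())
E
python3 w.py w1
```

```text
time_s: 1.95
tool_pos: [0.5121, 0.0739, 0.1808]
tcp_rot: [3.142, -0.0, 1.505]
contact_force: [-0.1, -1.2, -0.2]
grip_width: 0.0527
gripper_force: 0.0
1.95 [0.5121 0.0739 0.1808] [ 3.1415e+00 -2.0000e-04  1.5052e+00] [-0.543  0.408  0.393  1.957 -0.21   0.816 -0.1  ]
439 [317.6 197.2] [312 176  12  44] [0.5117 0.0766 0.086 ] [[0.5051, 0.0566], [0.5092, 0.096], [0.5181, 0.0951], [0.5145, 0.0556]]
225 [272.5 224.8] [263 214  20  23] [0.469  0.0532 0.086 ] [[0.4606, 0.0602], [0.4694, 0.0648], [0.4775, 0.0465], [0.4685, 0.0416]]
560 [628.3 229.1] [615 215  25  29] [0.8021 0.026  0.086 ] [[0.7899, 0.018], [0.7901, 0.0419], [0.8163, 0.0339], [0.8167, 0.0095]]
336 [190.4 302.2] [184 272  20  56] [ 0.3779 -0.0237  0.086 ] [[0.3642, -0.0523], [0.3809, 0.0111], [0.397, 0.009], [0.3815, -0.0545]]
202 [442.2 285.1] [430 272  21  31] [ 0.6272 -0.0205  0.086 ] [[0.6128, -0.0083], [0.6225, -0.0021], [0.6415, -0.0348], [0.6316, -0.0415]]
181 [444.6 316.2] [431 304  21  23] [ 0.6319 -0.0572  0.086 ] [[0.6171, -0.0555], [0.6333, -0.0399], [0.6463, -0.0574], [0.63, -0.0736]]
1848 [421.9 346.6] [216 339 336  13] [ 0.6104 -0.0939  0.086 ] [[0.3948, -0.0752], [0.7479, -0.0947], [0.7508, -0.1096], [0.3925, -0.0896]]
```

View pics/w1.png

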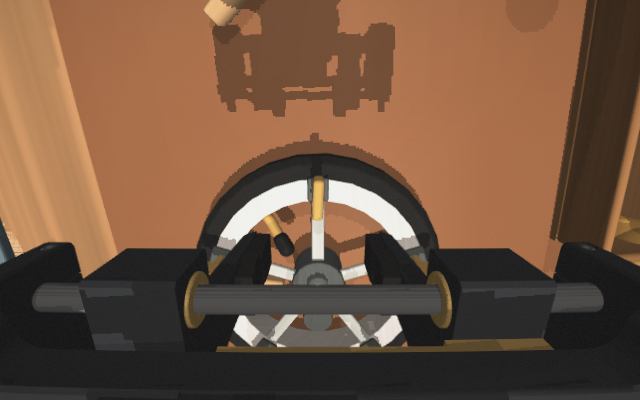

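The wrist view shows the nipple 1 wing at (317,197) directly ahead on its spoke, at about 84° and near (0.512,0.0735). The valve is at (283,240). The tool is already centred, so I descend.

```bash
python3 -m pendant '[[45,0,0,-40,0,0,0],[45,0,0,-80,0,0,0],[45,0,0,-105,0,0,0],[45,0,0,-125,0,0,0],[45,0,0,-125,0,0,0],[45,0,0,-125,0,0,0],[45,0,0,-125,0,0,0]]' 30 && python3 -m pendant '[[5,0,0,0,0,0,0],[5,0,0,0,0,0,0],[5,0,0,0,0,0,0],[5,0,0,0,0,0,0],[5,0,0,0,0,0,0],[5,0,0,0,0,0,0],[5,0,0,0,0,0,0],[5,0,0,0,0,0,0]]' 30; python3 w.py w2
```

```text
time_s: 2.7
tool_pos: [0.5132, 0.0733, 0.0569]
tcp_rot: [3.14, -0.001, 1.504]
contact_force: [0.5, 0.8, -0.1]
grip_width: 0.0397
gripper_force: 0.0
time_s: 3.5
tool_pos: [0.5123, 0.0732, 0.056]
tcp_rot: [3.142, -0.0, 1.504]
contact_force: [-1.0, 0.6, 6.3]
grip_width: 0.0096
gripper_force: 30.0
3.5 [0.5123 0.0732 0.056 ] [ 3.1415e+00 -2.0000e-04  1.5038e+00] [-0.459  0.619  0.295  2.012 -0.326  0.556 -0.004]
1138 [317.3 253.6] [307 224  22  61] [0.5123 0.0849 0.086 ] [[0.5087, 0.0995], [0.5179, 0.0988], [0.5162, 0.0688], [0.5064, 0.0695]]
250 [272.6 300.2] [270 272  10  56] [0.4893 0.0617 0.086 ] [[0.4851, 0.0466], [0.4902, 0.0771], [0.4942, 0.0765], [0.4894, 0.046]]
230 [362.5 300.7] [358 272   8  56] [0.5322 0.0585 0.086 ] [[0.5304, 0.0742], [0.5334, 0.074], [0.5335, 0.0432], [0.5302, 0.0433]]
1916 [328.5 347. ] [128 340 337  12] [0.5144 0.0322 0.086 ] [[0.4109, 0.0355], [0.4128, 0.0424], [0.5831, 0.0313], [0.5837, 0.0243]]
```

```bash
python3 -m pendant '[[5,0,0,0,0,0,-0.1],[5,0,0,0,0,0,-0.2],[5,0,0,0,0,0,-0.3],[5,0,0,0,0,0,-0.4],[5,0,0,0,0,0,-0.5],[5,0,0,0,0,0,-0.6],[5,0,0,0,0,0,-0.7],[5,0,0,0,0,0,-0.8]]' 30; python3 -m pendant '[[5,0,0,0,0,0,-0.1],[5,0,0,0,0,0,-0.2],[5,0,0,0,0,0,-0.3],[5,0,0,0,0,0,-0.4],[5,0,0,0,0,0,-0.5],[5,0,0,0,0,0,-0.6],[5,0,0,0,0,0,-0.7],[5,0,0,0,0,0,-0.771],[5,0,0,0,0,0,-0.771],[5,0,0,0,0,0,-0.771],[5,0,0,0,0,0,-0.771],[5,0,0,0,0,0,-0.771]]' 30; python3 -c "
from rig import bot;print(bot.sense())"
```

```text
time_s: 4.35
tool_pos: [0.5125, 0.0731, 0.056]
tcp_rot: [3.141, -0.0, 0.7]
contact_force: [-0.2, -1.1, 4.3]
grip_width: 0.0095
gripper_force: 30.0
time_s: 5.55
tool_pos: [0.5126, 0.0729, 0.056]
tcp_rot: [3.141, -0.001, -0.067]
contact_force: [-0.8, 0.4, 5.1]
grip_width: 0.0096
gripper_force: 30.0
{'time_s': 5.55, 'qpos': array([-0.75105954,  0.72358402,  0.69466872,  2.02730324, -0.75733174,
        0.66442201, -1.19142632]), 'dq': array([-0.00131549, -0.0008167 ,  0.0010804 ,  0.00019617,  0.00118093,
        0.00164537,  0.00094359]), 'joint_efforts': array([ -0.18763661, -44.87782001,  11.10635698, -12.59293467,
        -0.10226023,  -0.26618731,   0.05846524]), 'tool_pos': array([0.51255781, 0.07286398, 0.05597654]), 'tcp_rot': array([ 3.14149593e+00, -5.66966597e-04, -6.73527581e-02]), 'contact_force': array([-0.76647183,  0.38995358,  5.11430781]), 'wrist_torque': array([-0.0380881 ,  0.37397158, -0.05531305]), 'gripper_force': 30.000389982014894, 'grip_width': 0.009605312080482981}
```

Nipple 1 is turned with low forces. I release, rise and check it.

```bash
python3 -m pendant '[[45,0,0,0,0,0,0],[45,0,0,0,0,0,0],[45,0,0,0,0,0,0],[45,0,0,0,0,0,0],[45,0,0,0,0,0,0],[45,0,0,40,0,0,0],[45,0,0,80,0,0,0],[45,0,0,125,0,0,0],[45,0,0,125,0,0,0],[45,0,0,125,0,0,0],[45,0,0,125,0,0,0]]' 30; python3 w.py w3; python3 - <<'E'
import cv2
i=cv2.imread('pics/w3.png')[140:320,200:440]; cv2.imwrite('pics/w3c.png',cv2.resize(i,(720,540),interpolation=2))
E
```

```text
time_s: 6.65
tool_pos: [0.5113, 0.0733, 0.1797]
tcp_rot: [3.141, 0.002, -0.067]
contact_force: [-0.7, -0.2, 0.4]
grip_width: 0.0397
gripper_force: 0.0
6.65 [0.5113 0.0733 0.1797] [ 3.1413e+00  1.9000e-03 -6.6800e-02] [-0.912  0.542  0.907  1.977 -0.549  0.891 -1.35 ]
952 [411.8  69.3] [398  43  28  52] [ 0.6122 -0.0075  0.086 ] [[0.6296, 0.0071], [0.6312, -0.0115], [0.5945, -0.0188], [0.5928, 0.0006]]
1032 [550.6 121.8] [523 107  59  31] [ 0.5653 -0.1243  0.086 ] [[0.5679, -0.0976], [0.5799, -0.1453], [0.5617, -0.1545], [0.5493, -0.1058]]
421 [317.5 196. ] [313 175  11  43] [0.5143 0.0731 0.086 ] [[0.5333, 0.0757], [0.5327, 0.0671], [0.4945, 0.0695], [0.4951, 0.0784]]
206 [355.4 229.4] [345 221  22  17] [0.4805 0.0408 0.086 ] [[0.4824, 0.0517], [0.4885, 0.0338], [0.4785, 0.0305], [0.4723, 0.0485]]
428 [631.9 249.9] [619 231  21  35] [ 0.4403 -0.2251  0.086 ] [[0.4613, -0.2071], [0.4598, -0.2272], [0.423, -0.237], [0.4248, -0.216]]
505 [521.9 259.2] [501 243  42  34] [ 0.4389 -0.117   0.086 ] [[0.4534, -0.0935], [0.4617, -0.0995], [0.4246, -0.1408], [0.4156, -0.1349]]
276 [215.3 302.5] [210 272  15  56] [0.4115 0.1817 0.086 ] [[0.4458, 0.1809], [0.4449, 0.1674], [0.3818, 0.1779], [0.3826, 0.1923]]
249 [420.3 302.8] [413 274  13  54] [ 0.3976 -0.0213  0.086 ] [[0.3692, -0.0149], [0.4306, -0.015], [0.4292, -0.0262], [0.3676, -0.0268]]
1826 [388.4 347. ] [190 339 336  13] [0.3452 0.01   0.086 ] [[0.3639, 0.2172], [0.3439, -0.1341], [0.3289, -0.1366], [0.3492, 0.2201]]
```

View pics/w3c.png

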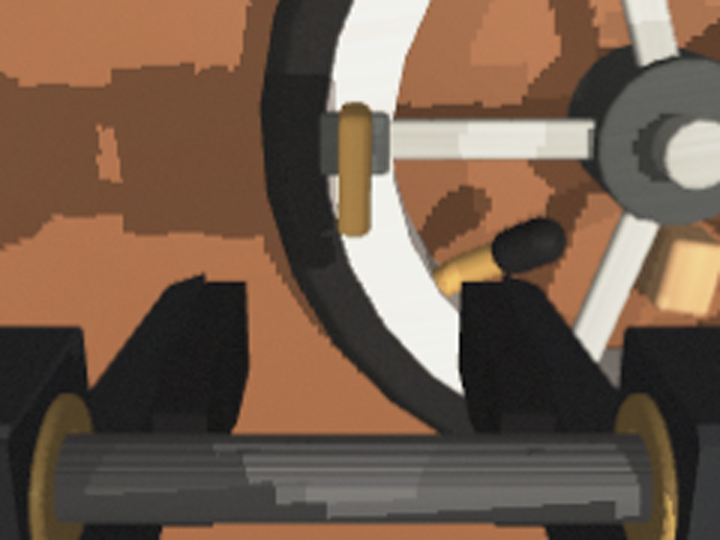

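Nipple 1's wing (crop (355,170)) is square across its spoke at about -3.9°, against a target of -3.85°. Next I go to nipple 2.

```bash
python3 -m pendant '[[60,25,-20,0,0,0,0.14],[60,50,-40,0,0,0,0.28],[60,75,-60,0,0,0,0.42],[60,101.5,-84.5,0,0,0,0.56],[60,101.5,-84.5,0,0,0,0.7],[60,101.5,-84.5,0,0,0,0.84],[60,101.5,-84.5,0,0,0,0.98],[60,101.5,-84.5,0,0,0,1.12],[60,101.5,-84.5,0,0,0,1.26],[60,101.5,-84.5,0,0,0,1.4],[60,101.5,-84.5,0,0,0,1.55],[60,101.5,-84.5,0,0,0,1.7],[60,101.5,-84.5,0,0,0,1.7],[60,101.5,-84.5,0,0,0,1.7]]' 30; python3 -m pendant '[[45,0,0,0,0,0,0.14],[45,0,0,0,0,0,0.28],[45,0,0,0,0,0,0.42],[45,0,0,0,0,0,0.56],[45,0,0,0,0,0,0.7],[45,0,0,0,0,0,0.84],[45,0,0,0,0,0,0.98],[45,0,0,0,0,0,1.12],[45,0,0,0,0,0,1.26],[45,0,0,0,0,0,1.4],[45,0,0,0,0,0,1.55],[45,0,0,0,0,0,1.7],[45,0,0,0,0,0,1.755],[45,0,0,0,0,0,1.755],[45,0,0,0,0,0,1.755],[45,0,0,0,0,0,1.755],[45,0,0,0,0,0,1.755]]' 30;  python3 w.py w4|head -4;python3 - <<'E'
import cv2
i=cv2.imread('pics/w4.png')[100:340,160:480]; cv2.imwrite('pics/w4c.png',cv2.resize(i,(720,540),interpolation=2))
E
```

```text
time_s: 8.1
tool_pos: [0.6131, -0.0116, 0.1797]
tcp_rot: [-3.14, -0.0, 1.628]
contact_force: [0.1, 0.2, 0.3]
grip_width: 0.0527
gripper_force: 0.0
time_s: 9.8
tool_pos: [0.6137, -0.0113, 0.1806]
tcp_rot: [-3.142, -0.0, -2.897]
contact_force: [-0.0, 0.2, 0.3]
grip_width: 0.0401
gripper_force: 0.0
9.8 [ 0.6137 -0.0113  0.1806] [-3.1416e+00 -1.0000e-04 -2.8965e+00] [-0.048  0.54  -0.009  1.688  0.006  0.914  1.756]
287 [406.8  40.9] [395  33  24  18] [0.4726 0.0246 0.086 ] [[0.4727, 0.0141], [0.4646, 0.0298], [0.4727, 0.0353], [0.4809, 0.0194]]
940 [442.6 107.7] [426  85  36  47] [0.5122 0.0688 0.086 ] [[0.5292, 0.054], [0.4912, 0.0587], [0.4939, 0.0791], [0.5325, 0.0751]]
690 [191.  109.8] [166  99  52  22] [ 0.5634 -0.1298  0.086 ] [[0.5673, -0.1513], [0.5487, -0.1125], [0.5595, -0.108], [0.5784, -0.1472]]
```

View pics/w4c.png

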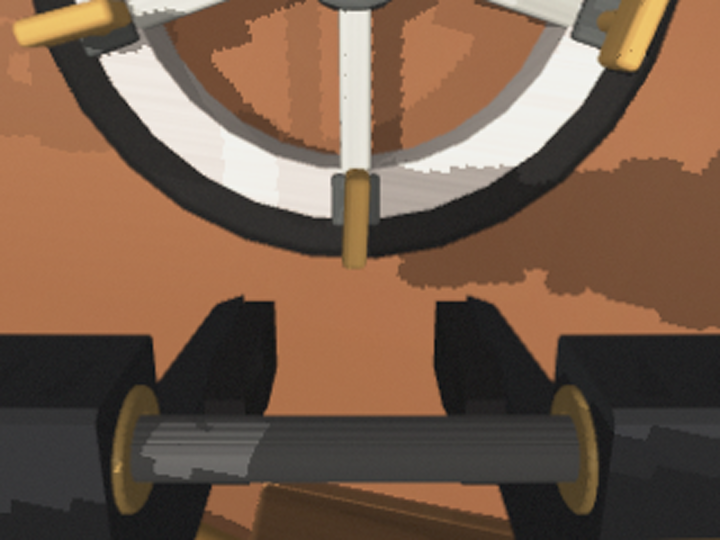

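The nipple 2 wing (crop (356,218)) lies between the fingers along its spoke, and nipple 1 at upper right is still square. I descend and grip.

```bash
python3 -m pendant '[[45,0,0,-40,0,0,0],[45,0,0,-80,0,0,0],[45,0,0,-105,0,0,0],[45,0,0,-125,0,0,0],[45,0,0,-125,0,0,0],[45,0,0,-125,0,0,0],[45,0,0,-125,0,0,0]]' 30 && python3 -m pendant '[[5,0,0,0,0,0,0],[5,0,0,0,0,0,0],[5,0,0,0,0,0,0],[5,0,0,0,0,0,0],[5,0,0,0,0,0,0],[5,0,0,0,0,0,0],[5,0,0,0,0,0,0],[5,0,0,0,0,0,0]]' 30
```

```text
time_s: 10.55
tool_pos: [0.6148, -0.0114, 0.0572]
tcp_rot: [-3.141, 0.002, -2.896]
contact_force: [0.4, -0.7, 0.3]
grip_width: 0.0397
gripper_force: 0.0
time_s: 11.35
tool_pos: [0.6138, -0.0111, 0.056]
tcp_rot: [3.141, 0.0, -2.895]
contact_force: [-1.7, 1.1, 5.3]
grip_width: 0.0092
gripper_force: 30.0
```

```bash
python3 -m pendant '[[5,0,0,0,0,0,-0.1],[5,0,0,0,0,0,-0.2],[5,0,0,0,0,0,-0.3],[5,0,0,0,0,0,-0.4],[5,0,0,0,0,0,-0.5],[5,0,0,0,0,0,-0.6],[5,0,0,0,0,0,-0.7],[5,0,0,0,0,0,-0.8]]' 30; python3 -m pendant '[[5,0,0,0,0,0,-0.1],[5,0,0,0,0,0,-0.2],[5,0,0,0,0,0,-0.3],[5,0,0,0,0,0,-0.4],[5,0,0,0,0,0,-0.5],[5,0,0,0,0,0,-0.6],[5,0,0,0,0,0,-0.7],[5,0,0,0,0,0,-0.77],[5,0,0,0,0,0,-0.77],[5,0,0,0,0,0,-0.77],[5,0,0,0,0,0,-0.77],[5,0,0,0,0,0,-0.77]]' 30
```

```text
time_s: 12.15
tool_pos: [0.6138, -0.0113, 0.056]
tcp_rot: [3.141, 0.0, 2.584]
contact_force: [-1.4, 1.3, 5.0]
grip_width: 0.0093
gripper_force: 30.0
time_s: 13.35
tool_pos: [0.6137, -0.0114, 0.056]
tcp_rot: [-3.141, -0.0, 1.818]
contact_force: [-2.1, 1.2, 5.3]
grip_width: 0.0097
gripper_force: 30.0
```

Yaw is 1.818, exactly the target. I release, rise, check, then move further clear.

```bash
python3 -m pendant '[[45,0,0,0,0,0,0],[45,0,0,0,0,0,0],[45,0,0,0,0,0,0],[45,0,0,0,0,0,0],[45,0,0,0,0,0,0],[45,0,0,40,0,0,0],[45,0,0,80,0,0,0],[45,0,0,125,0,0,0],[45,0,0,125,0,0,0],[45,0,0,125,0,0,0],[45,0,0,125,0,0,0]]' 30; python3 w.py w5; python3 -m pendant '[[45,0,40,30,0,0,0],[45,0,80,60,0,0,0],[45,0,120,90,0,0,0],[45,0,160,120,0,0,0],[45,0,200,120,0,0,0],[45,0,240,120,0,0,0],[45,0,240,120,0,0,0],[45,0,240,120,0,0,0],[45,0,240,120,0,0,0]]'; python3 - <<'E'
from h import *
from rig import vision
ims=[]
for n,b,bx in(("scene",(190,150,390,300),(190,160,385,300)),("side",(215,190,415,340),(215,190,425,340))):
    c=vision.read_camera(n); f=np.array(c["frame"])[b[1]:b[3],b[0]:b[2],::-1]; ims.append(cv2.resize(f,(400,300),interpolation=2))
    for a,ce,_,_ in blobs(brass(c,bx),25): print(n,a,ce,plane(c,[ce],.074)[0].round(4))
cv2.imwrite("pics/end.png",np.hstack(ims))
E
```

```text
time_s: 14.45
tool_pos: [0.6128, -0.0111, 0.1795]
tcp_rot: [-3.14, -0.001, 1.818]
contact_force: [-0.2, 0.3, -0.7]
grip_width: 0.0397
gripper_force: 0.0
14.45 [ 0.6128 -0.0111  0.1795] [-3.1396e+00 -6.0000e-04  1.8181e+00] [-0.393  0.581  0.477  1.712 -0.32   0.929  0.458]
627 [222.6  71.8] [198  58  51  28] [0.514  0.0729 0.086 ] [[0.4924, 0.0703], [0.4945, 0.0794], [0.5356, 0.0755], [0.5339, 0.0663]]
298 [177.9 104.9] [170  93  17  25] [0.4826 0.0396 0.086 ] [[0.4746, 0.0462], [0.4843, 0.0507], [0.4909, 0.0329], [0.4812, 0.0282]]
1044 [ 86.1 124.7] [ 55 110  59  31] [0.4088 0.0056 0.086 ] [[0.3797, -0.0037], [0.3856, 0.0165], [0.4341, 0.0134], [0.4292, -0.007]]
422 [318.5 197. ] [314 176  11  44] [ 0.612  -0.0078  0.086 ] [[0.6037, 0.0095], [0.612, 0.0116], [0.6218, -0.0265], [0.6131, -0.0286]]
1218 [619. 230.] [594 213  46  40] [0.8924 0.0299 0.086 ] [[0.8653, 0.0226], [0.8636, 0.0488], [0.9216, 0.0407], [0.925, 0.0132]]
775 [535.7 230.3] [515 215  41  34] [0.8139 0.0103 0.086 ] [[0.7948, 0.0047], [0.7953, 0.0248], [0.8382, 0.0166], [0.8386, -0.0042]]
478 [115.1 261.4] [ 94 245  4
[... 876 characters left out ...]
]
contact_force: [-1.1, -0.5, -0.4]
grip_width: 0.0396
gripper_force: 0.0
scene 330 [327.  175.9] [0.5144 0.0725 0.074 ]
scene 259 [247.9 177.7] [0.4028 0.0029 0.074 ]
scene 28 [289.5 193.3] [0.4835 0.0068 0.074 ]
scene 192 [357.3 232.3] [ 0.6155 -0.0113  0.074 ]
scene 175 [252.6 229.3] [ 0.4787 -0.0843  0.074 ]
scene 422 [211.3 236.3] [ 0.4345 -0.1258  0.074 ]
scene 259 [282.2 277.5] [ 0.5657 -0.1332  0.074 ]
side 376 [287.1 207.2] [0.51   0.0723 0.074 ]
side 367 [371.7 215.1] [ 0.611  -0.0124  0.074 ]
side 491 [239.2 256.4] [0.399  0.0025 0.074 ]
side 97 [267.5 251.9] [ 0.4365 -0.0086  0.074 ]
side 511 [396.8 272.8] [ 0.563  -0.1338  0.074 ]
side 344 [306.3 307. ] [ 0.4314 -0.1249  0.074 ]
```

View pics/end.png

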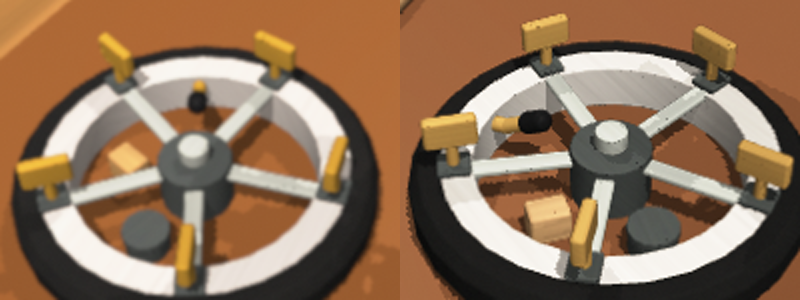

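View pics/w5.png

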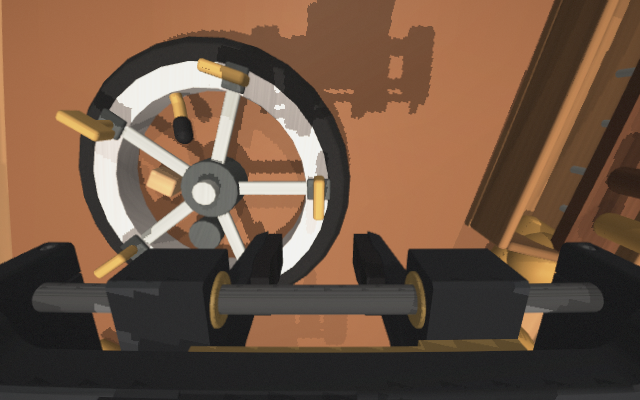

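Both views show nipples 1 and 2 square across their spokes. Nipple 2 is at -75.9° against a target of -75.85°, and the other three have not moved. The arm is clear, so I hand in.

```bash
python3 -c "
from rig import ticket;print(ticket.finish_job())"
```

```text
the job is handed in; nothing more can be done
None
```

The first and second nipples were each given a quarter turn clockwise, in that order, and measured square across their spokes to within about 0.1°; the other three were left as they were, and the job was handed in at about 15.5 s with the arm clear.

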